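# Zero a coating-thickness gauge and take a reading in the marked ring of a painted cover

## Robot

A 6-joint arm with a two-finger parallel gripper is mounted at the origin on the work surface. World frame = base frame: x ahead of the robot, y to its left, z up, the work surface at z = 0. Lengths are in m, angles in rad, forces in N, time in s.
With the tool pointing down it reaches from about 0.3 to 0.875 m from the base axis. Payload 6.4 kg.
Tool frame: the origin (TCP) lies midway between the tips of the shut fingers; the grasp point (between the pads) lies 19 mm behind it; y points along the fingers, x is the direction in which the jaws open and shut, and the axes are right-handed (so a half turn about y gives the same grasp; the last joint's range is limited). The gripper opens to 85 mm and grips with 20 to 120 N. Pads are 22 mm wide; open, the fingers measure 114 mm over their backs; the gripper's body (76 mm by 85 mm) begins 54 mm behind the grasp point. The pads swing forward as they close: fully open they stand 13 mm farther back than shut.
Start: joints at [-1.449, 0.181, 1.607, -0, 1.354, -0.206], TCP at [0.185, -0.544, 0.231] pointing down, gripper open.
Joint ranges: [-2.99, 2.99], [-0.89, 2.07], [0.3, 2.58], [-1.14, 4.28], [0, 2.63], [-3.12, 3.12]. Speed limits (rad/s): [2.57, 2.57, 3.01, 3.14, 3.14, 3.14].

## Interface

Orientations are given as a unit quaternion [w, x, y, z].
In Python, from bench import ctrl gives the robot as it stands.
- The arm moves only by the tool step_arm, never from a script. Its argument "commands" is a list of rows, each a list of 7 numbers: the turn, a rotation vector about the tool's x, y, z in units of 6 degrees (1.0 is 6 degrees), then the shift along the tool's x, y, z in units of 30 mm (1.0 is 30 mm), then the opening, from 0 (shut) to 1 (fully open). A call has 1 to 10 rows; each row shifts and turns the commanded pose from where the row before left it, along the tool's axes as they then stand; what a row does not reach is not made up. A row lasts 1/10 s, in which the tool goes at most 50 mm and 8.59 degrees, less where a joint would pass 70% of its speed; a pose out of reach is approached as far as the arm can. A call with a number of a shift or a turn outside -1 to 1 is refused whole. A call with a gripper value outside its range is refused whole. The fingers move at their own pace and stop on an object; the grip force is fixed at half the most. Time passes only in rows, so rows that do not move let the fingers close. It gives the time, the measured TCP pose, the force and the opening at its end, in the units of the state.
- ctrl.get_obs(): the state, without advancing time (a new reading comes with each control period).
- ctrl.camera(name): name is "side" or "top" or "wrist"; returns (picture, depth): 384x512x3 uint8, blue, green, red; 384x512 float32, m along the optical axis (not along the pixel's ray), 0 where there is no reading.
- ctrl.get_calibration(name): a dict with "intrinsics" (3x3 intrinsics, pixels), "R" (3x3) and "t" (3): a world point X has camera coordinates R X + t. Camera axes: x right, y down, z forward; pixel columns grow to the right and rows downward; lengths in m; the calibration is good to about 2 mm. A picture is of the moment at which its call begins: read the wrist's pose just before it. get_calibration takes no time and is no camera call; for the wrist camera it gives the pose at the moment of the call.
- ctrl.hand_in(): hands the job in, once; it reports no verdict.
Trained networks look in the newest picture that a camera, given by its name, has taken for a name from the list of things; names that differ only in an ending like _2 or _b are one class to them, and where a whole thing is asked for, a point or a joint stands for the part that bears it (a point fixed in the world has none). Each returns a list of dicts, best first, with "p" (0 to 1); they miss things now and then, are a little off and sometimes report something else, mostly with a low value. They report only what shows in the picture. A call takes as long as a camera call. They do not tell look-alikes from the thing itself.
- ctrl.boxes_of(thing, camera): "point" ([x, y, z] in m, in the coordinates of the camera as it stood for that picture, good to about 4 mm: the middle of the surface that is visible of it).
- ctrl.silhouettes(thing, camera): "pixels" (384x512 bool, what is visible of it).
The state is a dict: "time_s": time; "q": joint angles; "dq": joint speeds; "joint_efforts": joint torques, N m; "eef_pos": TCP position; "eef_rot": TCP orientation; "wrist_force": force on the tool from outside, world axes, zero at the start; "torque": the same for the moment, N m; "opening": opening from 0.0 (shut) to 1.0 (fully open).
Only numpy, scipy, OpenCV 4.12 (cv2) and the standard library are available. Lean on these libraries where they do the work, as an engineer would, in place of code of your own. Each camera call takes 0.05 s, during which the arm holds its last target.

## Task

Take the coating gauge out of its cradle and zero it: press its sprung probe gently and squarely onto the middle of the bare steel disc and keep it there for a good second. Then measure the blue cover on the tilting stand: set the probe inside the white ring with the gauge square to the sloping face, press lightly so that the probe is part way in but not hard on its stop, and finish still holding the gauge steady in that contact. Touch cover and stand with nothing but the probe at the ring, and leave the cover, the disc and everything else on the bench where they are.

Things in the scene. Friction and masses are not known exactly. Their poses are not given: they have to be found in the camera images.
- gauge: loose coating gauge, about 0.22 kg, upright in its cradle. Origin: free end of the unpressed probe; z up the probe's axis through the gauge. Along z: bare probe 0-10 mm, metal collar 21 mm across 10-18, dark grey body 18-118: 30 mm thick (x), 48 mm wide (y), orange strips on the two y sides, screen on -x. The cradle surrounds it from 17 to 41 mm; its y sides are free to grip from 50 mm up
- probe (a joint): how far the sprung probe is pushed into the gauge, m: 0 free, 0.008 hard against its stop. It takes about 1 N to start it and 0.5 N more for each mm: 3 N at 4 mm, 5 N at the stop
- probe_tip (a point): centre of the probe's flat end, a steel pin 10 mm across; moves with the probe; axes as those of the gauge (z up into the gauge)
- cradle: black cradle fixed to the bench, foot 78 x 88 mm, with a rectangular socket reaching 56 mm above the bench, 2 mm of play round the gauge; lift the gauge straight up, 40 mm, to clear it. Origin: centre of its underside; x, y as those of the gauge standing in it
- zero_disc: zero plate lying loose and flat on the bench: a bare steel disc 60 mm across, with a thin dark circle 27 mm across round its middle, set in a black plastic holder 72 mm across; 8 mm thick in all, 0.18 kg. Origin: centre of its underside, so the surface to touch is 8 mm above it; z up
- stand: tilting stand fixed to the bench: round foot 170 mm across, post and fork with the tilt axis 105 mm above the bench, and the cover it carries. Origin: centre of its underside; z up; the cover slopes down towards its -x; y along the tilt axis
- cover (a joint): tilt of the cover, rad: 0 face level, growing as the face turns towards the stand's -x side; held by a stiff friction hinge that stays put under light pushes (slips at about 3 N m)
- spot (a point): centre of the white ring (32 mm outside, 27 mm inside) on the flat face of the blue faceted steel cover. z: outward normal of the face; y along the tilt axis; x up the slope. The cover is 140 (x) by 190 mm (y) with bevelled edges, its flat face 104 x 154 mm; the face's middle lies 12 mm along x and -32 mm along y from here. Orange clips stand at its two y ends
- tape: tan roll of masking tape lying flat, 104 mm across, 24 mm high; origin: centre of its underside; loose bystander
- cap0: small faceted blue painted cap, 66 x 82 mm, 32 mm high; origin: centre of its underside; loose bystander
- cap1: a second such blue cap; loose bystander
- mix_cup: clear mixing cup, 84 mm across, 95 mm high; origin: centre of its underside; loose bystander
- lacquer_can: steel can with a blue band, 90 mm across, 110 mm high; origin: centre of its underside; loose bystander
- cleaner: white bottle with a red cap, 60 mm across, 125 mm high; origin: centre of its underside; loose bystander
- foil_box: flat grey case of test foils, 75 x 100 mm, 22 mm high; origin: centre of its underside; loose bystander
- marker: white paint marker with a grey cap lying along its own x, 132 mm long, 17 mm thick; origin: on the bench under its middle; loose bystander
Things that resemble listed ones, but are neither listed nor needed, are in the scene too. Of the things like the gauge, leave any that is turquoise; of the rest the smaller one is meant.

How it is judged:
On the way, in this order (a step that is already met when the one before it is completed fails the run):
1. the gauge, held upright, presses its probe in on the middle of the zero disc, gently, for a good second (contact force between gauge and zero_disc between 0.8 and 12 N and z of probe_tip in the frame of zero_disc above 0.004 m and horizontal distance between probe_tip and zero_disc below 0.018 m and angle between gauge's own z axis and vertical below 0.13 rad and value of joint probe above 0.001 m and contact force between the fingers and gauge above 2 N), for 0.8 s.
2. the gauge, held square to the cover's face, presses its probe part way in inside the white ring (distance between probe_tip and spot below 0.0085 m and angle between the z axis of gauge and the z axis of spot, either way round below 0.13 rad and value of joint probe between 0.001 and 0.0072 m and contact force between gauge and stand between 0.8 and 8 N and contact force between the fingers and gauge above 2 N), for 0.3 s.
At the end, for the whole second after the job is handed in: the gauge is still gripped; its probe's end within 8.5 mm of the ring's centre, its axis within 0.13 rad of the face's normal, the probe pushed in 1 to 7.2 mm with 0.8 to 8 N on the cover, steady (under 10 mm/s); the cover not shifted by 6 mm nor the disc by 25 mm (all of step 2 and distance of spot from where it was at the start of the episode below 0.006 m and distance of zero_disc from where it was at the start of the episode below 0.025 m and linear speed of gauge below 0.01 m/s); the arm keeps its last pose, push and grip.
It fails at once if the robot touches the cover or its stand (contact force between any of the fingers, the arm and stand above 1 N).
It fails at once if the gauge touches the cover or stand away from the ring (contact force between gauge and stand above 0.5 N and distance between probe_tip and spot above 0.018 m).
It fails at once if the gauge is pressed hard on the disc or the cover (over 20 N) (contact force between gauge and zero_disc above 20 N or contact force between gauge and stand above 20 N).
It fails at once if the cover is tilted or shifted, or the disc pushed away (distance of spot from where it was at the start of the episode above 0.008 m or distance of zero_disc from where it was at the start of the episode above 0.03 m).
It fails at once if other things on the bench are disturbed (distance of any of tape, cap0, cap1, mix_cup, lacquer_can, cleaner, foil_box, marker from where it was at the start of the episode above 0.025 m).
It also fails if it takes over 43 s, if anything falls off the work surface, if the arm or the gripper's body presses on something with over 40 N, if the wrist force passes 120 N, or if a joint passes its speed limit or range.

## Working session

There is one attempt and no reset: what is moved stays moved. The work goes in short steps, Python scripts to look and compute and a tool call to move; the robot and the scene stay as the last step left them, time stands still between calls to the robot, and variables do not carry over. Pictures are saved under pics/ and viewed, and the job is handed in when it is done.

Besides the shell and the picture viewer there is one more tool, called after ">>>" as a command line: name --pt "numbers of a row" for each row, then --argument value for the rest. step_arm: Moves the arm, as the interface text tells. Its arguments: {"type":"object","properties":{"commands":{"type":"array"}},"required":["commands"]}

```bash
ls; mkdir -p pics; python3 - <<'E'
from bench import ctrl
import cv2,numpy as np
o=ctrl.get_obs();print({k:np.round(v,3) for k,v in o.items()})
for c in ["side","top","wrist"]:
    im,d=ctrl.camera(c);cv2.imwrite(f"pics/{c}0.png",im);np.savez(f"pics/{c}0.npz",im=im,d=d,**ctrl.get_calibration(c))
    k=ctrl.get_calibration(c);print(c,np.round(k["R"],3).tolist(),np.round(k["t"],3),np.round(k["intrinsics"],1).tolist())
E
```

```text
pics
{'time_s': np.float64(0.0), 'q': array([-1.449,  0.182,  1.608,  0.   ,  1.354, -0.206]), 'dq': array([ 0.001,  0.   , -0.002,  0.001,  0.   , -0.001]), 'joint_efforts': array([ 1.0000e-03, -4.4487e+01, -3.5134e+01, -0.0000e+00,  9.0000e-03,
       -0.0000e+00]), 'eef_pos': array([ 0.185, -0.544,  0.23 ]), 'eef_rot': array([ 0.575, -0.574,  0.412, -0.411]), 'wrist_force': array([ 0.731, -0.184, -0.439]), 'torque': array([ 0.017, -0.013, -0.01 ]), 'opening': np.float64(1.003)}
side [[0.999, -0.048, -0.015], [-0.045, -0.697, -0.716], [0.024, 0.716, -0.698]] [-0.51   0.085  1.424] [[437.0, 0.0, 257.1], [0.0, 437.0, 190.0], [0.0, 0.0, 1.0]]
top [[0.001, -1.0, -0.007], [-0.987, -0.0, -0.163], [0.163, 0.007, -0.987]] [1.000e-03 5.300e-01 1.435e+00] [[396.4, 0.0, 248.5], [0.0, 396.4, 183.9], [0.0, 0.0, 1.0]]
wrist [[0.322, -0.947, -0.002], [-0.904, -0.308, 0.295], [-0.28, -0.093, -0.955]] [-0.575 -0.038  0.38 ] [[279.3, 0.0, 250.2], [0.0, 279.3, 188.4], [0.0, 0.0, 1.0]]
```

View pics/side0.png

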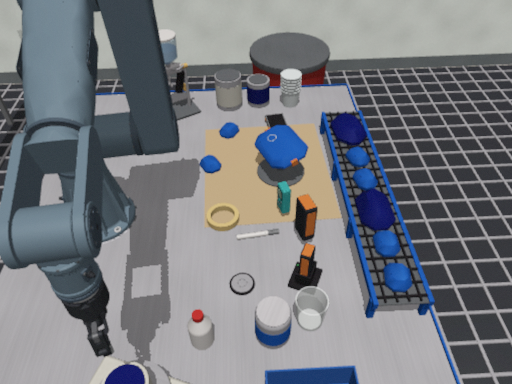

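View pics/top0.png

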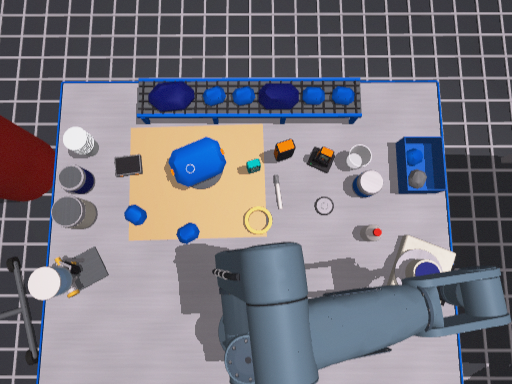

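View pics/wrist0.png

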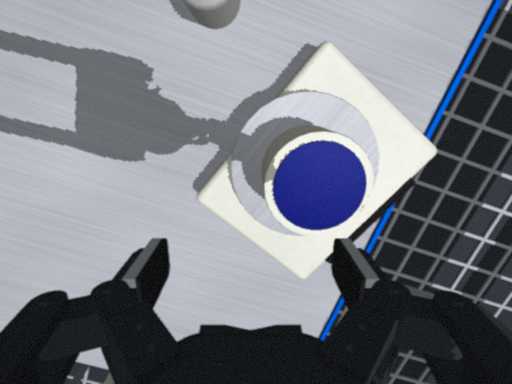

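The gauge look-alikes in the side view are a turquoise one at (284,197), a large black/orange one at (306,218), and a smaller black/orange one in the black cradle at (307,262). I choose the last and will check it in a crop.

```bash
cat > h.py <<'E'
import numpy as np,cv2
from scipy.spatial.transform import Rotation as Ro
def load(n):
    z=np.load(f"pics/{n}.npz");return z
def cloud(z):
    d=z["d"];K=z["intrinsics"];v,u=np.mgrid[:384,:512]
    p=np.stack([(u-K[0,2])/K[0,0]*d,(v-K[1,2])/K[1,1]*d,d],-1)
    w=(p-z["t"])@z["R"];w[d==0]=np.nan;return w
def c2w(z,p): return (np.asarray(p)-z["t"])@z["R"]
def proj(z,X):
    c=z["R"]@np.asarray(X)+z["t"];q=z["intrinsics"]@c;return q[:2]/q[2]
def shot(ctrl,c,n):
    k=ctrl.get_calibration(c);im,d=ctrl.camera(c)
    np.savez(f"pics/{n}.npz",im=im,d=d,**k);cv2.imwrite(f"pics/{n}.png",im);return load(n)
E
python3 - <<'E'
from bench import ctrl
from h import *
for c in ["side","top"]:
    z=load(c+"0");W=cloud(z)
    for t in ["gauge","cradle","zero_disc","stand","spot","cleaner","lacquer_can","mix_cup","tape","marker"]:
        b=ctrl.boxes_of(t,c)[:4]
        for x in b: print(c,t,round(x["p"],2),np.round(c2w(z,x["point"]),3),np.round(proj(z,c2w(z,x["point"]))))
print(ctrl.get_obs()["time_s"])
a=load("side0")["im"][100:310,190:400];b=load("top0")["im"][120:230,150:400]
cv2.imwrite("pics/cs.png",cv2.resize(a,None,fx=2.8,fy=2.8,interpolation=2))
cv2.imwrite("pics/ct.png",cv2.resize(b,None,fx=3.1,fy=3.1,interpolation=2))
E
```

```text
side gauge 0.77 [ 0.588 -0.034  0.089] [282. 196.]
side gauge 0.7 [ 0.639 -0.159  0.118] [304. 219.]
side gauge 0.59 [ 0.625 -0.295  0.114] [306. 259.]
side gauge 0.49 [ 0.356 -0.464  0.086] [201. 329.]
side cradle 0.61 [ 0.622 -0.3    0.013] [302. 282.]
side cradle 0.33 [ 0.359 -0.464  0.086] [203. 329.]
side zero_disc 0.56 [ 0.454 -0.292  0.007] [242. 284.]
side stand 0.97 [0.596 0.161 0.128] [280. 146.]
side spot 0.97 [0.601 0.156 0.135] [281. 146.]
side cleaner 0.65 [ 0.358 -0.465  0.086] [202. 329.]
side lacquer_can 0.64 [ 0.528 -0.46   0.103] [273. 320.]
side lacquer_can 0.23 [0.606 0.469 0.024] [275. 119.]
side mix_cup 0.55 [ 0.629 -0.392  0.06 ] [311. 302.]
side tape 0.66 [ 0.401 -0.051  0.026] [223. 216.]
side marker 0.63 [ 0.503 -0.114  0.016] [256. 232.]
top gauge 0.77 [ 0.632 -0.125  0.155] [284. 150.]
top gauge 0.6 [ 0.59  -0.019  0.114] [254. 164.]
top gauge 0.45 [ 0.626 -0.273  0.132] [326. 153.]
top cradle 0.7 [ 0.615 -0.259  0.011] [316. 164.]
top cradle 0.26 [ 0.622 -0.274  0.132] [326. 154.]
top zero_disc 0.55 [ 0.454 -0.287  0.007] [325. 205.]
top stand 0.61 [0.59  0.177 0.133] [198. 163.]
top stand 0.18 [0.595 0.181 0.139] [197. 161.]
top cleaner 0.78 [ 0.345 -0.427  0.085] [369. 234.]
top lacquer_can 0.97 [ 0.524 -0.425  0.11 ] [368. 183.]
top lacquer_can 0.34 [ 0.615 -0.261  0.01 ] [317. 164.]
top mix_cup 0.97 [ 0.637 -0.415  0.054] [360. 155.]
top tape 0.73 [ 0.404 -0.037  0.024] [259. 218.]
top tape 0.63 [0.588 0.176 0.132] [199. 164.]
top marker 0.55 [ 0.508 -0.113  0.015] [279. 191.]
1.15
```

View pics/cs.png

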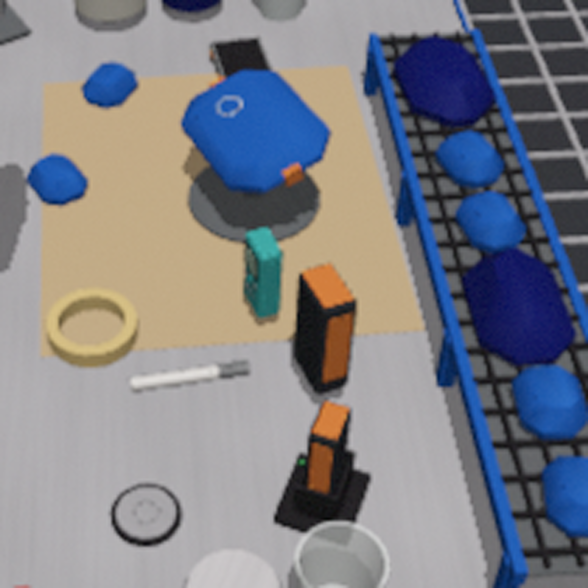

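View pics/ct.png

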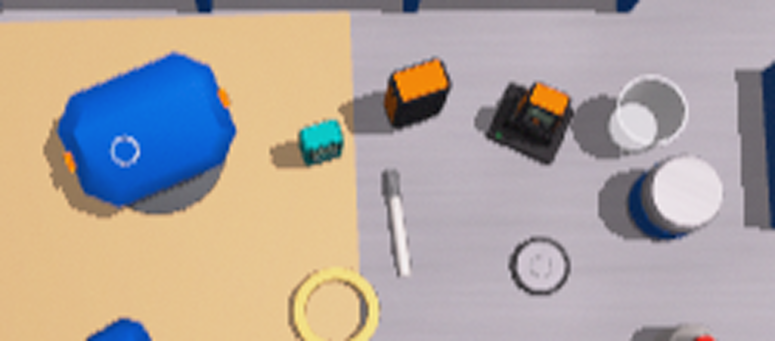

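The crops confirm it: the turquoise one is at top crop (320,142) and the bigger black/orange one at (418,92). The smaller one stands in the black cradle at (548,100), and that is my target. The disc is at (540,265) and the ring at (124,150).

```bash
python3 - <<'E'
from h import *
for c in ["top","side"]:
    z=load(c+"0");W=cloud(z);im=z["im"].astype(int)
    B,G,R=[im[...,i] for i in range(3)]
    X,Y,Z=W[...,0],W[...,1],W[...,2]
    # gauge top
    near=(abs(X-.62)<.08)&(abs(Y+.28)<.08)
    org=near&(R>150)&(B<90)&(Z>.12)
    for nm,m in [("gtop",near&(Z>.122)),("foot",near&(Z>.004)&(Z<.03)&(R<90)),("orgtop",org),("sock",near&(Z>.04)&(Z<.075))]:
        p=W[m][:,:2].astype(np.float32)
        if len(p)>4:
            r=cv2.minAreaRect(p*1000);print(c,nm,len(p),np.round(p.mean(0),4),np.round(r[0],1),np.round(r[1],1),round(r[2],1),"z",np.round(np.nanmedian(Z[m]),4))
    # disc
    m=(np.hypot(X-.454,Y+.289)<.045)&(Z>.004)
    (cx,cy),rr=cv2.minEnclosingCircle(W[m][:,:2].astype(np.float32)*1000);print(c,"disc",np.round(W[m].mean(0),4),cx,cy,rr,m.sum())
    # cover
    m=(abs(X-.6)<.14)&(abs(Y-.17)<.14)&(B>120)&(R<80)&(Z>.05)
    P=W[m]
    # ransac plane
    rng=np.random.default_rng(0);best=0
    for _ in range(2000):
        a=P[rng.choice(len(P),3,False)];n=np.cross(a[1]-a[0],a[2]-a[0])
        if np.linalg.norm(n)<1e-6: continue
        n/=np.linalg.norm(n);i=abs((P-a[0])@n)<.0025
        if i.sum()>best:best=i.sum();bi=i
    q=P[bi];o=q.mean(0);u,s,v=np.linalg.svd(q-o);n=v[2]*np.sign(v[2][2])
    print(c,"cover",len(P),best,"centre",np.round(o,4),"n",np.round(n,4),"tilt",np.arccos(n[2]),"az",np.degrees(np.arctan2(n[1],n[0])))
    print("axes",np.round(v,3).tolist(), np.sqrt(s**2/best))
    w=(abs(X-.6)<.14)&(abs(Y-.17)<.14)&(R>130)&(B>130)&(abs((W-o)@n)<.006)&(abs((W-o)@n)<.006)
    print(c,"ring",w.sum(),np.round(W[w].mean(0),4), np.round(np.ptp(W[w],axis=0),3))
    vv,uu=np.nonzero(w);el=cv2.fitEllipse(np.stack([uu,vv],1).astype(np.float32));print(el)
E
```

```text
top gtop 119 [ 0.6319 -0.275 ] [ 632.8 -275.4] [47.6 31.3] 66.6 z 0.1331
top foot 220 [ 0.6205 -0.2684] [ 631.2 -275.5] [88.1 74.4] 65.3 z 0.013
top orgtop 78 [ 0.6314 -0.2766] [ 632.  -276.8] [41.5 23.2] 68.8 z 0.1342
top sock 88 [ 0.6241 -0.2692] [ 631.9 -275.7] [61.8 43.2] 64.1 z 0.0553
top disc [ 0.4551 -0.2845  0.0083] 454.3032531738281 -289.5562438964844 43.820186614990234 263
top cover 1828 814 centre [0.5977 0.1822 0.1385] n [-0.2186 -0.0958  0.9711] tilt 0.24097318696788284 az -156.3217490725277
axes [[-0.348, 0.937, 0.014], [-0.912, -0.335, -0.238], [0.219, 0.096, -0.971]] [0.04479548 0.03148921 0.0014009 ]
top ring 20 [0.574  0.2055 0.1365] [0.031 0.029 0.013]
((189.8745880126953, 168.25607299804688), (8.079761505126953, 8.819698333740234), 8.151273727416992)
side gtop 188 [ 0.6318 -0.2849] [ 631.8 -281.6] [46.  30.5] 64.6 z 0.1331
side foot 328 [ 0.6275 -0.2899] [ 631.9 -280.6] [88.1 77.2] 66.2 z 0.0134
side orgtop 114 [ 0.6318 -0.2818] [ 631.9 -280.9] [42.7 24.3] 66.3 z 0.1344
side sock 218 [ 0.6303 -0.2969] [ 632.6 -280.5] [65.3 44.2] 65.2 z 0.0553
side disc [ 0.4546 -0.2887  0.0082] 453.16619873046875 -288.8055725097656 43.40629959106445 436
side cover 1437 728 centre [0.5989 0.172  0.1378] n [-0.2297 -0.1019  0.9679] tilt 0.25394802269518985 az -156.08241171845185
axes [[0.336, -0.942, -0.019], [0.913, 0.321, 0.25], [0.23, 0.102, -0.968]] [0.04339199 0.03127008 0.0013334 ]
side ring 7 [0.5584 0.2317 0.1334] [0.05  0.056 0.014]
((417.1736145019531, -99.05462646484375), (62.31072998046875, 539.08642578125), 0.0)
```

```bash
cat >> h.py <<'E'
def T(o):
    q=o["eef_rot"];return Ro.from_quat([q[1],q[2],q[3],q[0]]),np.array(o["eef_pos"])
def tgt(xdir,ydir):
    y=np.array(ydir,float);y/=np.linalg.norm(y);x=np.array(xdir,float);x-=x@y*y;x/=np.linalg.norm(x)
    return Ro.from_matrix(np.stack([x,y,np.cross(x,y)],1))
def delta(R0,p0,R1,p1):
    "total turn (units) and total shift in current tool axes (units)"
    return (R0.inv()*R1).as_rotvec()/np.radians(6),R0.inv().apply(np.array(p1)-p0)/.03
E
python3 - <<'E'
from bench import ctrl
from h import *
o=ctrl.get_obs();R,p=T(o);print(np.round(R.as_matrix(),3))
z=load("wrist0");c=-z["R"].T@z["t"];print("cam in tool",np.round(R.inv().apply(c-p),4));print(np.round(z["R"]@R.as_matrix(),3))
a=np.radians(65.7)
for s in(1,-1):
    R1=tgt([s*np.cos(a),s*np.sin(a),0],[0,0,-1]);print(delta(R,p,R1,[.632,-.278,.26]))
E
```

```text
[[ 0.322 -0.     0.947]
 [-0.947  0.     0.322]
 [-0.    -1.     0.   ]]
cam in tool [ 0.0007 -0.1413  0.0758]
[[ 1.     0.002 -0.   ]
 [ 0.    -0.295 -0.955]
 [-0.002  0.955 -0.295]]
(array([-6.32205999e-04, -2.28194621e+01, -3.13249974e-05]), array([-3.61040664, -0.95698315, 16.96062676]))
(array([ 2.49701299e-05,  7.18053785e+00, -5.03951069e-04]), array([-3.61040664, -0.95698315, 16.96062676]))
```

>>> step_arm --pt "0 0.9 0 0 -0.15 0 1" --pt "0 0.9 0 0 -0.15 0 1" --pt "0 0.9 0 0 -0.15 0 1" --pt "0 0.9 0 0 -0.15 0 1" --pt "0 0.9 0 0 -0.15 0 1" --pt "0 0.9 0 0 -0.15 0 1" --pt "0 0.9 0 0 -0.15 0 1" --pt "0 0.88 0 0 0 0 1"

```text
time_s: 1.95
eef_pos: [0.1852, -0.5448, 0.2636]
eef_rot: [-0.382, 0.383, -0.594, 0.595]
wrist_force: [1.2, -0.2, 0.0]
opening: 1.003
```

>>> step_arm --pt "0 0 0 -0.9 0 0.6 1" --pt "0 0 0 -0.9 0 0.6 1" --pt "0 0 0 -0.9 0 0.6 1" --pt "0 0 0 -0.9 0 0.6 1" --pt "0 0 0 -0.9 0 0.6 1" --pt "0 0 0 -0.9 0 0.6 1" --pt "0 0 0 -0.9 0 0.6 1" --pt "0 0 0 -0.9 0 0.6 1" --pt "0 0 0 -0.9 0 0.6 1" --pt "0 0 0 -0.9 0 0.6 1"

```text
time_s: 2.95
eef_pos: [0.4614, -0.3715, 0.2629]
eef_rot: [-0.384, 0.384, -0.594, 0.594]
wrist_force: [0.3, 0.1, -0.0]
opening: 0.999
```

>>> step_arm --pt "0 0 0 -0.9 0 0.6 1" --pt "0 0 0 -0.9 0 0.6 1" --pt "0 0 0 -0.9 0 0.6 1" --pt "0 0 0 -0.9 0 0.6 1" --pt "0 0 0 -0.8 0 0.6 1" --pt "0 0 0 -0.6 0 0.6 1" --pt "0 0 0 0 0 0 1" --pt "0 0 0 0 0 0 1"

```text
time_s: 3.75
eef_pos: [0.6204, -0.2798, 0.2623]
eef_rot: [0.384, -0.384, 0.594, -0.594]
wrist_force: [-0.2, -0.5, -0.8]
opening: 0.996
```

```bash
python3 - <<'E'
from bench import ctrl
from h import *
z=shot(ctrl,"wrist","w1")
o=ctrl.get_obs();print({k:np.round(v,3) for k,v in o.items()})
E
```

```text
{'time_s': np.float64(3.8), 'q': array([-0.598,  0.391,  1.281, -0.   ,  1.47 ,  1.396]), 'dq': array([-0.015, -0.011,  0.009,  0.002, -0.001,  0.001]), 'joint_efforts': array([ 8.2400e-01, -5.6066e+01, -3.6837e+01,  6.4000e-02, -1.6000e-02,
        7.0000e-03]), 'eef_pos': array([ 0.62 , -0.28 ,  0.262]), 'eef_rot': array([ 0.383, -0.384,  0.594, -0.594]), 'wrist_force': array([-0.318, -0.803, -0.378]), 'torque': array([-0.02 ,  0.032, -0.007]), 'opening': np.float64(0.996)}
```

View pics/w1.png

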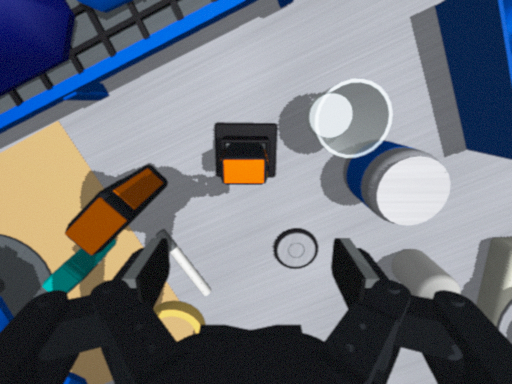

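The wrist view shows the gauge top at (244,170) in its cradle, square to the image, and the disc at (296,248). The bigger gauge is at (117,210).

```bash
python3 - <<'E'
from bench import ctrl
from h import *
z=load("w1");W=cloud(z);im=z["im"].astype(int);B,G,R=[im[...,i] for i in range(3)]
X,Y,Z=W[...,0],W[...,1],W[...,2]
near=(abs(X-.62)<.09)&(abs(Y+.28)<.09)
for nm,m in [("gtop",near&(Z>.122)&(Z<.15)),("org",near&(Z>.122)&(Z<.15)&(R>150)&(B<90)),("foot",near&(Z>.006)&(Z<.03)&(R<90)),("sock",near&(Z>.04)&(Z<.075))]:
    p=W[m][:,:2].astype(np.float32)
    r=cv2.minAreaRect(p*1000);print(nm,len(p),np.round(r[0],1),np.round(r[1],1),round(r[2],1),"z",np.round(np.nanmedian(Z[m]),4))
m=(np.hypot(X-.454,Y+.289)<.05)&(Z>.005)&(Z<.012)
p=W[m][:,:2].astype(np.float32)*1000
print("disc",cv2.minEnclosingCircle(p),np.nanmedian(Z[m]),cv2.fitEllipse(cv2.convexHull(p)))
g=cv2.cvtColor(z["im"],cv2.COLOR_BGR2GRAY)
c=z["im"][215:280,255:340];cv2.imwrite("pics/disc.png",cv2.resize(c,None,fx=7,fy=7,interpolation=2))
o=ctrl.get_obs();Rt,pt=T(o)
a=np.radians(65.5);R1=tgt([-np.cos(a),-np.sin(a),0],[0,0,-1]);print(delta(Rt,pt,R1,[.632,-.279,.2]))
E
```

```text
gtop 1357 [ 631.7 -278.3] [47.2 30.7] 65.7 z 0.1325
org 956 [ 632.1 -277.6] [40.1 25. ] 65.9 z 0.1328
foot 1329 [ 632.4 -278.2] [87.6 75.8] 65.7 z 0.0113
sock 615 [ 626.8 -308.7] [121.1  56.5] 80.1 z 0.0549
disc ((453.9603576660156, -285.1326599121094), 35.8492431640625) 0.00714071961705834 ((453.74530029296875, -285.265380859375), (70.36127471923828, 71.23358154296875), 97.51512145996094)
(array([0.00833395, 0.03472634, 0.00238135]), array([-0.20374408,  2.08075069,  0.35112147]))
```

View pics/disc.png

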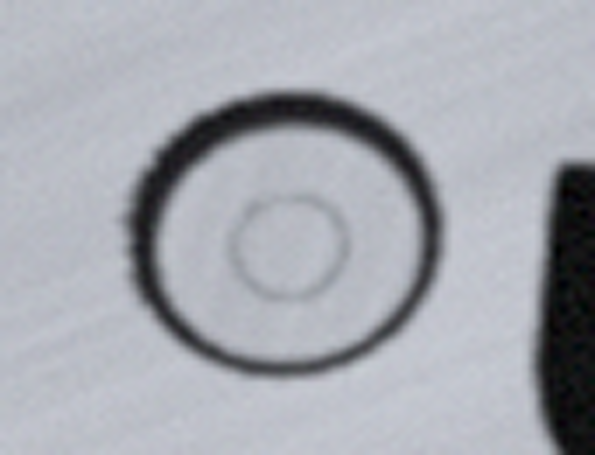

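>>> step_arm --pt "0 0.03 0 -0.2 0.5 0.36 1" --pt "0 0 0 0 0.7 0 1" --pt "0 0 0 0 0.7 0 1" --pt "0 0 0 0 0.7 0 1" --pt "0 0 0 0 0.7 0 1" --pt "0 0 0 0 0.7 0 1" --pt "0 0 0 0 0.7 0 1" --pt "0 0 0 0 0.7 0 1" --pt "0 0 0 0 0.7 0 1" --pt "0 0 0 0 0 0 1"

```text
time_s: 4.8
eef_pos: [0.6296, -0.2787, 0.0763]
eef_rot: [0.381, -0.383, 0.597, -0.593]
wrist_force: [-0.7, 1.1, -0.3]
opening: 1.001
```

```bash
python3 - <<'E'
from bench import ctrl
from h import *
z=shot(ctrl,"wrist","w2")
o=ctrl.get_obs();print({k:np.round(v,4) for k,v in o.items()})
Rt,pt=T(o)
a=np.radians(65.7);R1=tgt([-np.cos(a),-np.sin(a),0],[0,0,-1]);print(delta(Rt,pt,R1,[.632,-.278,.08]))
E
```

```text
{'time_s': np.float64(4.85), 'q': array([-5.8830e-01,  5.8470e-01,  1.3917e+00, -2.0000e-04,  1.1689e+00,
        1.4112e+00]), 'dq': array([ 0.0084, -0.0324, -0.0417,  0.0021,  0.0058,  0.0018]), 'joint_efforts': array([-2.43000e-02, -5.91055e+01, -3.09900e+01, -5.10000e-03,
       -1.07400e-01, -3.00000e-03]), 'eef_pos': array([ 0.6308, -0.2792,  0.0783]), 'eef_rot': array([ 0.3816, -0.3828,  0.5961, -0.5937]), 'wrist_force': array([-0.5476, -0.8756,  0.3349]), 'torque': array([ 0.0051, -0.005 ,  0.0601]), 'opening': np.float64(0.9998)}
(array([ 0.03568513, -0.04279988, -0.00398476]), array([-0.05421347, -0.05594782,  0.01968968]))
```

View pics/w2.png

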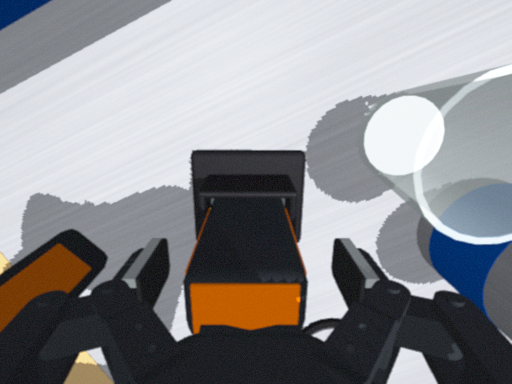

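The fingers straddle the gauge (body at (247,240)), and it is nearly centred. I'll close them.

>>> step_arm --pt "0 0 0 -0.05 0 0 0.5" --pt "0 0 0 0 0 0 0.3" --pt "0 0 0 0 0 0 0" --pt "0 0 0 0 0 0 0" --pt "0 0 0 0 0 0 0" --pt "0 0 0 0 0 0 0" --pt "0 0 0 0 0 0 0" --pt "0 0 0 0 0 0 0"

```text
time_s: 5.65
eef_pos: [0.6344, -0.2785, 0.0818]
eef_rot: [-0.383, 0.382, -0.594, 0.596]
wrist_force: [-1.1, 0.0, 6.6]
opening: 0.554
```

>>> step_arm --pt "0 0 0 0 -0.3 0 0" --pt "0 0 0 0 -0.5 0 0" --pt "0 0 0 0 -0.7 0 0" --pt "0 0 0 0 -0.7 0 0" --pt "0 0 0 0 -0.7 0 0" --pt "0 0 0 0 -0.6 0 0" --pt "0 0 0 0 -0.5 0 0" --pt "0 0 0 0 0 0 0" --pt "0 0 0 0 0 0 0"

```text
time_s: 6.55
eef_pos: [0.6333, -0.2776, 0.1998]
eef_rot: [0.383, -0.383, 0.595, -0.595]
wrist_force: [-0.1, -0.5, -2.3]
opening: 0.56
```

```bash
python3 - <<'E'
from bench import ctrl
from h import *
z=shot(ctrl,"wrist","w3");z=shot(ctrl,"side","s3")
o=ctrl.get_obs();print({k:np.round(v,4) for k,v in o.items()})
im=z["im"][190:320,240:380];cv2.imwrite("pics/s3c.png",cv2.resize(im,None,fx=4,fy=4,interpolation=2))
E
```

```text
{'time_s': np.float64(6.65), 'q': array([-0.5844,  0.4616,  1.3145, -0.    ,  1.368 ,  1.4136]), 'dq': array([-0.0007,  0.0089,  0.0017, -0.0006,  0.0011, -0.0005]), 'joint_efforts': array([ 2.88000e-02, -6.07536e+01, -3.69610e+01, -0.00000e+00,
       -4.70000e-03, -1.00000e-04]), 'eef_pos': array([ 0.6326, -0.2772,  0.1982]), 'eef_rot': array([ 0.3823, -0.383 ,  0.5955, -0.5938]), 'wrist_force': array([-0.2775, -0.2661, -1.9152]), 'torque': array([-0.0168,  0.0367, -0.0241]), 'opening': np.float64(0.5556)}
```

View pics/s3c.png

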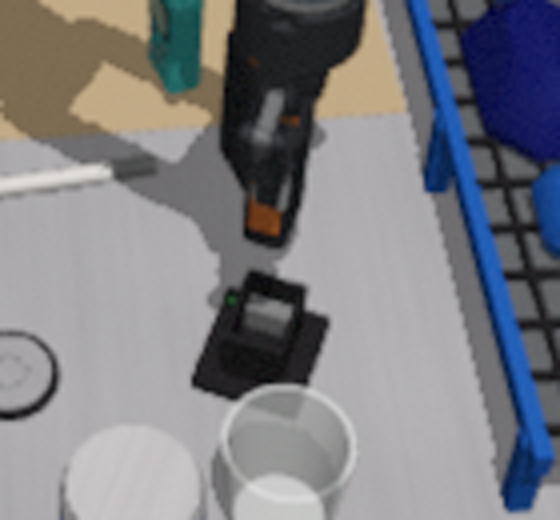

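View pics/w3.png

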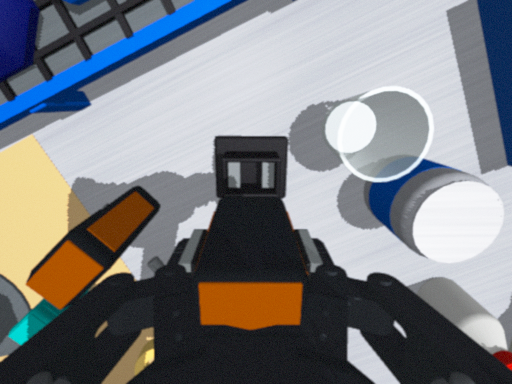

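Gauge out of the cradle (empty socket at (252,170)), held straight in the jaws. Next, its pose in the tool.

```bash
cat > fit.py <<'E'
from h import *
def gfit(n,R,p):
    z=load(n);W=cloud(z);t=R.inv().apply((W-p).reshape(-1,3)).reshape(W.shape)
    im=z["im"].astype(int)
    org=(im[...,2]>150)&(im[...,0]<90)&(abs(t[...,0])<.03)&(abs(t[...,2])<.03)&(t[...,1]<.0)&(t[...,1]>-.1)
    q=t[org];print("top: y med",np.median(q[:,1]),cv2.minAreaRect((q[:,[0,2]]*1000).astype(np.float32)))
    f=(abs(t[...,0])<.018)&(t[...,2]>.008)&(t[...,2]<.022)&(t[...,1]>-.045)&(t[...,1]<.06)
    q=t[f];A=np.c_[q[:,0],q[:,1],np.ones(len(q))];c=np.linalg.lstsq(A,q[:,2],rcond=None)[0]
    r=q[:,2]-A@c;k=abs(r)<.002;c=np.linalg.lstsq(A[k],q[k,2],rcond=None)[0]
    print("front plane z = %.3f x + %.3f y + %.4f"%tuple(c),k.sum(),len(q),"y range",q[:,1].min(),q[:,1].max())
    # side edges of front face
    f=(abs(t[...,0])<.04)&(abs(t[...,2]-c[2]-c[1]*t[...,1])<.004)
    for y0 in np.arange(-.03,.06,.015):
        m=f&(abs(t[...,1]-y0)<.0075)
        if m.sum()>10: print("y",round(y0,3),np.round(np.percentile(t[m][:,0],[1,50,99]),4),m.sum(),"zmed",np.median(t[m][:,2]))
E
python3 - <<'E'
from bench import ctrl
from fit import *
o=ctrl.get_obs();R,p=T(o);gfit("w3",R,p)
E
```

```text
top: y med -0.05271330181451735 ((0.36423301696777344, 0.05940055847167969), (22.110183715820312, 39.49079513549805), 89.99060821533203)
front plane z = -0.001 x + -0.000 y + 0.0136 4836 4836 y range -0.04499975563774045 0.04268855131496041
y -0.03 [-0.0292  0.0008  0.0303] 2122 zmed 0.013317001799074607
y -0.015 [-0.029   0.0004  0.0303] 1532 zmed 0.013342736016187816
y 0.0 [-0.0216  0.0003  0.0231] 863 zmed 0.013496684119311665
y 0.015 [-0.0211  0.0009  0.0227] 660 zmed 0.013482983727029989
y 0.03 [-0.0212  0.0003  0.0227] 512 zmed 0.013530051148071098
y 0.045 [-0.0212  0.0016  0.0223] 140 zmed 0.013467860664951644
```

>>> step_arm --pt "0 0 0 0.2 0 -0.36 0" --pt "0 0 0 0.35 0 -0.7 0" --pt "0 0 0 0.43 0 -0.84 0" --pt "0 0 0 0.43 0 -0.84 0" --pt "0 0 0 0.43 0 -0.84 0" --pt "0 0 0 0.4 0 -0.8 0" --pt "0 0 0 0.3 0.3 -0.6 0" --pt "0 0 0 0.16 0.6 -0.28 0" --pt "0 0 0 0 0.6 0 0" --pt "0 0 0 0 0.6 0 0"

```text
time_s: 7.65
eef_pos: [0.4553, -0.2856, 0.1353]
eef_rot: [0.382, -0.383, 0.595, -0.594]
wrist_force: [0.1, -0.4, -2.5]
opening: 0.552
```

>>> step_arm --pt "0 0 0 0 0.5 0 0" --pt "0 0 0 0 0.4 0 0" --pt "0 0 0 0 0.2 0 0" --pt "0 0 0 0 0 0 0" --pt "0 0 0 0 0 0 0" --pt "0 0 0 0 0 0 0"

```text
time_s: 8.25
eef_pos: [0.4567, -0.2865, 0.1046]
eef_rot: [-0.383, 0.383, -0.594, 0.595]
wrist_force: [0.6, -0.3, -1.9]
opening: 0.554
```

```bash
python3 - <<'E'
from bench import ctrl
from fit import *
z=shot(ctrl,"wrist","w4")
o=ctrl.get_obs();print({k:np.round(v,4) for k,v in o.items()})
R,p=T(o);gfit("w4",R,p)
y=R.apply([0,1,0]);tip=p+R.apply([.0003,.0653,-.0015]);print("tip",tip,"tilt",np.arccos(-y[2]))
W=cloud(z);X,Y,Z=[W[...,i] for i in range(3)]
z=shot(ctrl,"side","s4");im=z["im"][200:330,180:320];cv2.imwrite("pics/s4c.png",cv2.resize(im,None,fx=4,fy=4,interpolation=2))
print(proj(z,tip)-[180,200],proj(z,[.454,-.2855,.008])-[180,200])
E
```

```text
{'time_s': np.float64(8.3), 'q': array([-0.7805,  0.2521,  1.8006, -0.    ,  1.0873,  1.2174]), 'dq': array([-0.0013, -0.0002,  0.0029,  0.002 , -0.0007, -0.001 ]), 'joint_efforts': array([-8.70000e-03, -4.39036e+01, -3.08808e+01, -2.00000e-03,
        7.20000e-03, -0.00000e+00]), 'eef_pos': array([ 0.4567, -0.2865,  0.1046]), 'eef_rot': array([-0.3828,  0.3826, -0.5941,  0.5951]), 'wrist_force': array([-0.6083, -0.1229, -2.1792]), 'torque': array([ 0.0351, -0.0077, -0.0163]), 'opening': np.float64(0.5565)}
top: y med -0.051177970710891786 ((0.44707489013671875, -0.28287410736083984), (22.25932502746582, 39.64754104614258), 89.66851043701172)
front plane z = -0.002 x + -0.003 y + 0.0129 5093 5093 y range -0.04499651252917104 0.04409488416056675
y -0.03 [-0.0291  0.0008  0.0304] 2205 zmed 0.012670856327508239
y -0.015 [-0.0292  0.0003  0.0302] 1579 zmed 0.012696261137417522
y 0.0 [-0.0271  0.0008  0.0277] 940 zmed 0.012791925208119875
y 0.015 [-0.0212  0.0003  0.0224] 667 zmed 0.012762395367021095
y 0.03 [-0.0214  0.0009  0.0227] 530 zmed 0.012718685388110397
y 0.045 [-0.0212  0.0005  0.0221] 192 zmed 0.012675085856195388
tip [ 0.45528234 -0.28620215  0.03933167] tilt 0.0015515073543280386
[61.80531973 75.51616579] [61.78771025 81.80660384]
```

View pics/w4.png

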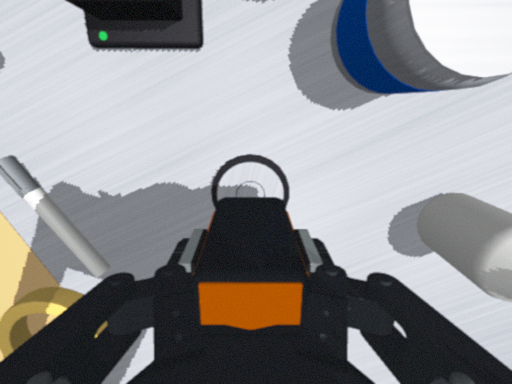

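View pics/s4c.png

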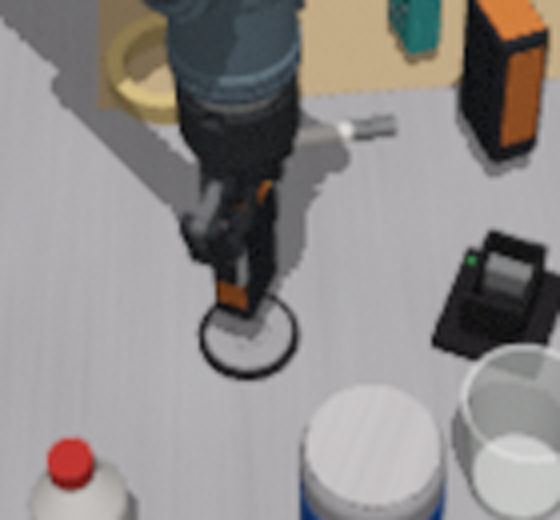

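The wrist view shows the disc rim at (250,190), centred sideways under the gauge. In the side crop the probe hangs just over the disc at (248,335). I'll go down slowly and watch the force.

>>> step_arm --pt "0 0 0 0 0.3 0 0" --pt "0 0 0 0 0.3 0 0" --pt "0 0 0 0 0.2 0 0" --pt "0 0 0 0 0.1 0 0" --pt "0 0 0 0 0 0 0" --pt "0 0 0 0 0 0 0"

```text
time_s: 8.95
eef_pos: [0.4563, -0.2861, 0.0768]
eef_rot: [0.383, -0.383, 0.595, -0.595]
wrist_force: [-0.1, 0.7, -1.6]
opening: 0.551
```

>>> step_arm --pt "0 0 0 0 0.05 0 0" --pt "0 0 0 0 0 0 0" --pt "0 0 0 0 0 0 0"

```text
time_s: 9.25
eef_pos: [0.4563, -0.2861, 0.0754]
eef_rot: [-0.383, 0.383, -0.595, 0.595]
wrist_force: [0.9, -0.3, -1.9]
opening: 0.554
```

>>> step_arm --pt "0 0 0 0 0.05 0 0" --pt "0 0 0 0 0 0 0" --pt "0 0 0 0 0 0 0"

```text
time_s: 9.55
eef_pos: [0.4564, -0.2862, 0.074]
eef_rot: [-0.383, 0.383, -0.594, 0.595]
wrist_force: [1.0, -0.5, -0.1]
opening: 0.555
```

>>> step_arm --pt "0 0 0 0 0.05 0 0" --pt "0 0 0 0 0.05 0 0" --pt "0 0 0 0 0 0 0" --pt "0 0 0 0 0 0 0"

```text
time_s: 9.95
eef_pos: [0.4564, -0.2862, 0.071]
eef_rot: [-0.383, 0.383, -0.594, 0.595]
wrist_force: [0.4, -0.4, 1.1]
opening: 0.559
```

```bash
python3 - <<'E'
from bench import ctrl
from fit import *
for i in range(4):
    z=shot(ctrl,"side","s5")
    o=ctrl.get_obs();print(o["time_s"],np.round(o["wrist_force"],2),np.round(o["eef_pos"],4))
im=z["im"][200:330,180:320];cv2.imwrite("pics/s5c.png",cv2.resize(im,None,fx=4,fy=4,interpolation=2))
z=shot(ctrl,"wrist","w5")
R,p=T(o);gfit("w5",R,p)
E
```

```text
10.0 [ 0.67 -1.46  2.28] [ 0.4564 -0.2862  0.071 ]
10.05 [ 0.86 -0.21  1.66] [ 0.4564 -0.2863  0.071 ]
10.1 [0.73 0.29 1.97] [ 0.4564 -0.2862  0.071 ]
10.15 [-0.06 -0.37  1.74] [ 0.4564 -0.2862  0.0709]
top: y med -0.051192616859082295 ((0.3935680389404297, -0.13892078399658203), (22.345840454101562, 39.53253936767578), 89.33894348144531)
front plane z = -0.001 x + -0.002 y + 0.0128 5064 5064 y range -0.044998201641734153 0.04467105650567144
y -0.03 [-0.0292  0.0008  0.0303] 2218 zmed 0.01265004773407005
y -0.015 [-0.0291  0.0008  0.0303] 1579 zmed 0.012651990296884278
y 0.0 [-0.0263  0.0008  0.0274] 930 zmed 0.012775131909087892
y 0.015 [-0.0211  0.0008  0.0225] 679 zmed 0.012742258758188277
y 0.03 [-0.0213  0.0008  0.0226] 530 zmed 0.012734158430538529
y 0.045 [-0.0212  0.0005  0.0222] 184 zmed 0.012678340215281747
```

View pics/s5c.png

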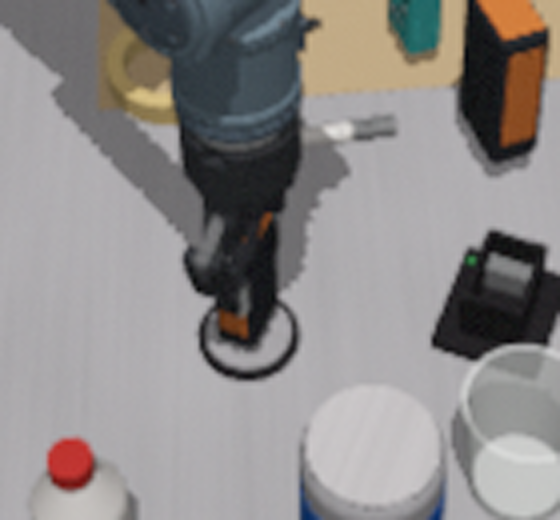

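View pics/w5.png

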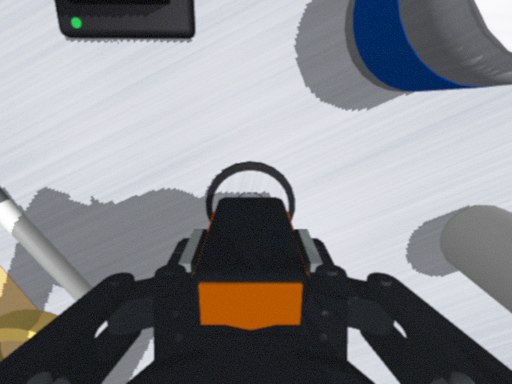

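Contact looks good: the probe sits in the middle of the disc rim, at crop (248,338), and the force is about 3.5–4 N above the gauge's weight. I'll hold it.

>>> step_arm --pt "0 0 0 0 0 0 0" --pt "0 0 0 0 0 0 0" --pt "0 0 0 0 0 0 0" --pt "0 0 0 0 0 0 0" --pt "0 0 0 0 0 0 0" --pt "0 0 0 0 0 0 0" --pt "0 0 0 0 0 0 0" --pt "0 0 0 0 0 0 0" --pt "0 0 0 0 0 0 0" --pt "0 0 0 0 0 0 0"

```text
time_s: 11.2
eef_pos: [0.4562, -0.2861, 0.0708]
eef_rot: [-0.383, 0.383, -0.595, 0.595]
wrist_force: [0.8, -1.2, 0.4]
opening: 0.556
```

>>> step_arm --pt "0 0 0 0 0 0 0" --pt "0 0 0 0 0 0 0" --pt "0 0 0 0 0 0 0" --pt "0 0 0 0 0 0 0" --pt "0 0 0 0 -0.1 0 0" --pt "0 0 0 0 -0.3 0 0" --pt "0 0 0 0 -0.6 0 0" --pt "0 0 0 0 -0.9 0 0" --pt "0 0 0 0 -0.9 0 0" --pt "0 0 0 0 -0.9 0 0"

```text
time_s: 12.2
eef_pos: [0.4555, -0.2852, 0.1826]
eef_rot: [0.383, -0.383, 0.595, -0.594]
wrist_force: [1.0, 0.4, -1.8]
opening: 0.557
```

>>> step_arm --pt "0 0 0 0 -0.9 0 0" --pt "0 0 0 0 -0.9 0 0" --pt "0 0 0 0 -0.9 0 0" --pt "0 0 0 0 -0.9 0 0" --pt "0 0 0 0 -0.5 0 0" --pt "0 0 0 0 0 0 0"

```text
time_s: 12.8
eef_pos: [0.4568, -0.2865, 0.307]
eef_rot: [-0.383, 0.382, -0.593, 0.596]
wrist_force: [-1.2, 0.1, -2.2]
opening: 0.552
```

Zeroing was held for about 1.7 s. Next is a hover over the ring, with the tool square to the face.

```bash
cat > plan.py <<'E'
from h import *
def rows(R0,p0,R1,p1,n):
    rv=(R0.inv()*R1).as_rotvec();R=R0;p=p0;out=[]
    for i in range(n):
        Rn=R0*Ro.from_rotvec(rv*(i+1)/n);pn=p0+(p1-p0)*(i+1)/n
        a,b=delta(R,p,Rn,pn);out.append(np.r_[a,b]);R,p=Rn,pn
    return np.array(out)
E
python3 - <<'E'
from bench import ctrl
from plan import *
o=ctrl.get_obs();R0,p0=T(o);print(np.round(o["q"],3),o["time_s"])
n=np.array([-.224,-.099,.969]);n/=np.linalg.norm(n);s=np.array([.574,.2045,.136])
az=np.arctan2(n[1],n[0])+np.pi;ys=np.array([-np.sin(az),np.cos(az),0])
R1=tgt(-ys,-n)
tipoff=np.array([.0003,.067,-.001])
p1=s+n*.11-R1.apply(tipoff);print(p1)
print(delta(R0,p0,R1,p1))
print(np.round(rows(R0,p0,R1,p1,20),2)[[0,1,5,10,15,19]])
E
```

```text
[-0.78   0.043  1.606  0.     1.489  1.217] 12.8
[0.53509643 0.187634   0.30784918]
(array([ 2.19665432, -8.00704931,  1.02049153]), array([-15.4653177 ,  -0.05891292,  -4.16996849]))
[[ 0.11 -0.4   0.05 -0.77 -0.   -0.21]
 [ 0.11 -0.4   0.05 -0.78 -0.   -0.18]
 [ 0.11 -0.4   0.05 -0.8   0.01 -0.04]
 [ 0.11 -0.4   0.05 -0.79  0.03  0.12]
 [ 0.11 -0.4   0.05 -0.75  0.07  0.28]
 [ 0.11 -0.4   0.05 -0.69  0.1   0.4 ]]
```

>>> step_arm --pt "0.11 -0.4 0.05 -0.77 0 -0.21 0" --pt "0.11 -0.4 0.05 -0.78 0 -0.18 0" --pt "0.11 -0.4 0.05 -0.79 0 -0.15 0" --pt "0.11 -0.4 0.05 -0.79 0 -0.11 0" --pt "0.11 -0.4 0.05 -0.8 0 -0.08 0" --pt "0.11 -0.4 0.05 -0.8 0.01 -0.04 0" --pt "0.11 -0.4 0.05 -0.8 0.01 0 0" --pt "0.11 -0.4 0.05 -0.8 0.02 0.03 0" --pt "0.11 -0.4 0.05 -0.8 0.02 0.06 0" --pt "0.11 -0.4 0.05 -0.79 0.03 0.09 0"

```text
time_s: 13.8
eef_pos: [0.4945, -0.0478, 0.3039]
eef_rot: [0.534, -0.461, 0.478, -0.524]
wrist_force: [0.4, 0.5, -2.6]
opening: 0.551
```

>>> step_arm --pt "0.11 -0.4 0.05 -0.79 0.03 0.12 0" --pt "0.11 -0.4 0.05 -0.78 0.04 0.16 0" --pt "0.11 -0.4 0.05 -0.78 0.05 0.19 0" --pt "0.11 -0.4 0.05 -0.77 0.06 0.22 0" --pt "0.11 -0.4 0.05 -0.76 0.06 0.25 0" --pt "0.11 -0.4 0.05 -0.75 0.07 0.28 0" --pt "0.11 -0.4 0.05 -0.73 0.08 0.31 0" --pt "0.11 -0.4 0.05 -0.72 0.09 0.34 0" --pt "0.11 -0.4 0.05 -0.7 0.09 0.37 0" --pt "0.11 -0.4 0.05 -0.69 0.1 0.4 0"

```text
time_s: 14.8
eef_pos: [0.5339, 0.1887, 0.3033]
eef_rot: [0.66, -0.516, 0.337, -0.429]
wrist_force: [0.9, 0.6, -2.7]
opening: 0.551
```

>>> step_arm --pt "0 0 0 0 0 0 0" --pt "0 0 0 0 0 0 0" --pt "0 0 0 0 0 0 0"

```text
time_s: 15.1
eef_pos: [0.5345, 0.1871, 0.3047]
eef_rot: [0.66, -0.515, 0.337, -0.43]
wrist_force: [0.4, -0.1, -1.4]
opening: 0.549
```

```bash
cat > cov.py <<'E'
from plan import *
def cover(z,guess=(.574,.2045,.136)):
    W=cloud(z);im=z["im"].astype(int);B,G,R=[im[...,i] for i in range(3)]
    g=np.array(guess)
    near=np.linalg.norm(W-g,axis=-1)<.11
    m=near&(B>90)&(R<90)&(B-R>50);P=W[m]
    rng=np.random.default_rng(0);best=0
    for _ in range(1500):
        a=P[rng.choice(len(P),3,False)];n=np.cross(a[1]-a[0],a[2]-a[0]);l=np.linalg.norm(n)
        if l<1e-6: continue
        i=abs((P-a[0])@(n/l))<.0015
        if i.sum()>best:best=i.sum();bi=i
    q=P[bi];o=q.mean(0);n=np.linalg.svd(q-o,full_matrices=False)[2][2];n*=np.sign(n[2])
    print("plane",len(P),best,np.round(n,4),"tilt",np.arccos(n[2]),"az",np.degrees(np.arctan2(n[1],n[0])))
    w=(np.linalg.norm(W-g,axis=-1)<.05)&(abs((W-o)@n)<.004)&(R>110)&(G>110)
    v,u=np.nonzero(w);pts=np.stack([u,v],1).astype(np.float32)
    if len(pts)<6: print("no ring",len(pts));return n,None,o
    e=cv2.fitEllipse(pts);c=np.array(e[0]);K=z["intrinsics"]
    ray=z["R"].T@np.array([(c[0]-K[0,2])/K[0,0],(c[1]-K[1,2])/K[1,1],1]);C=-z["R"].T@z["t"]
    s=C+ray*((o-C)@n)/(ray@n);rw=W[w]
    print("ring",len(u),np.round(e[0],1),np.round(e[1],1),"spot",np.round(s,4),"mean",np.round(rw.mean(0),4))
    d=rw-s;print("rad",np.percentile(np.linalg.norm(d,axis=1),[5,50,95]))
    return n,s,o
E
python3 - <<'E'
from bench import ctrl
from cov import *
from fit import gfit
z=shot(ctrl,"wrist","w6");o=ctrl.get_obs();print({k:np.round(v,4) for k,v in o.items()})
R,p=T(o);n,s,_=cover(z);gfit("w6",R,p)
print("tip",p+R.apply([.0003,.067,-.001]),"angle",np.arccos(-R.apply([0,1,0])@n))
E
```

```text
{'time_s': np.float64(15.15), 'q': array([ 0.0804, -0.0642,  1.7345,  0.0853,  1.2417,  1.2193]), 'dq': array([-0.0041, -0.0081, -0.0061,  0.0013, -0.0006, -0.0019]), 'joint_efforts': array([ 3.07800e-01, -3.51874e+01, -3.85884e+01,  4.43400e-01,
       -1.19610e+00, -1.00000e-04]), 'eef_pos': array([0.5348, 0.1871, 0.3051]), 'eef_rot': array([ 0.66  , -0.5152,  0.3372, -0.4304]), 'wrist_force': array([ 0.0431, -0.0362, -1.9918]), 'torque': array([-0.0434,  0.1501, -0.0572]), 'opening': np.float64(0.5567)}
plane 13915 10291 [-0.2298 -0.0992  0.9682] tilt 0.25302663159351596 az -156.64931268906858
ring 288 [247.6 170.4] [24.8 25.4] spot [0.5716 0.2064 0.1344] mean [0.5718 0.2066 0.1349]
rad [0.0125133  0.01461226 0.01651615]
top: y med -0.05077595779838551 ((2.5489959716796875, 1.2389659881591797), (47.2935676574707, 26.760467529296875), 8.324899673461914)
front plane z = -0.001 x + -0.002 y + 0.0119 5158 5158 y range -0.04499871700338596 0.04455727243043686
y -0.03 [-0.0289  0.0006  0.0306] 2226 zmed 0.011703765794928635
y -0.015 [-0.0289  0.0006  0.0305] 1605 zmed 0.01168318490649292
y 0.0 [-0.0266  0.0005  0.0281] 948 zmed 0.011822419286158781
y 0.015 [-0.021   0.0011  0.0228] 689 zmed 0.011811953942123974
y 0.03 [-0.021   0.0011  0.0229] 524 zmed 0.011766506576529239
y 0.045 [-0.0209  0.0004  0.0229] 207 zmed 0.011730775028646626
tip [0.5487796  0.19299789 0.23980744] angle 0.009364587387706727
```

View pics/w6.png

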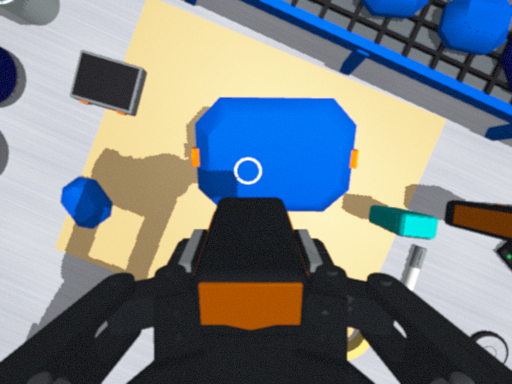

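The ring is clear at (248,170) on the flat blue face, and the gauge is square to the face within 0.01 rad. I'll approach along the normal.

```bash
python3 - <<'E'
from bench import ctrl
from plan import *
o=ctrl.get_obs();R0,p0=T(o)
n=np.array([-.229,-.0995,.9683]);n/=np.linalg.norm(n);s=np.array([.572,.206,.1348])
az=np.arctan2(n[1],n[0])+np.pi;ys=np.array([-np.sin(az),np.cos(az),0])
R1=tgt(-ys,-n);off=np.array([.0006,.067,-.002])
p1=s+n*.03-R1.apply(off);a,b=delta(R0,p0,R1,p1);print(np.round(a,3),np.round(b,3))
E
```

```text
[ 0.078  0.033 -0.024] [-0.098  2.61   0.017]
```

>>> step_arm --pt "0.08 0.03 -0.02 -0.1 0.2 0.02 0" --pt "0 0 0 0 0.5 0 0" --pt "0 0 0 0 0.5 0 0" --pt "0 0 0 0 0.5 0 0" --pt "0 0 0 0 0.5 0 0" --pt "0 0 0 0 0.4 0 0" --pt "0 0 0 0 0 0 0" --pt "0 0 0 0 0 0 0" --pt "0 0 0 0 0 0 0"

```text
time_s: 16.05
eef_pos: [0.5528, 0.1987, 0.2314]
eef_rot: [0.662, -0.512, 0.335, -0.434]
wrist_force: [0.0, 0.1, -1.6]
opening: 0.555
```

```bash
python3 - <<'E'
from bench import ctrl
from cov import *
from fit import gfit
z=shot(ctrl,"wrist","w7");o=ctrl.get_obs();print(np.round(o["eef_pos"],4),np.round(o["wrist_force"],2),o["time_s"])
R0,p0=T(o);cover(z);gfit("w7",R0,p0)
n=np.array([-.229,-.0995,.9683]);n/=np.linalg.norm(n);s=np.array([.572,.206,.1348])
off=np.array([.0006,.067,-.002]);tip=p0+R0.apply(off);d=R0.inv().apply(s-tip)
print("spot rel tip, tool mm",np.round(d*1000,1),"ang",np.arccos(-R0.apply([0,1,0])@n))
z=shot(ctrl,"side","s7");q=proj(z,tip);print(q,proj(z,s))
im=z["im"][90:220,210:350];cv2.imwrite("pics/s7c.png",cv2.resize(im,None,fx=4,fy=4,interpolation=2))
z=shot(ctrl,"top","t7");print(proj(z,tip),proj(z,s))
im=z["im"][110:230,140:280];cv2.imwrite("pics/t7c.png",cv2.resize(im,None,fx=4,fy=4,interpolation=2))
E
```

```text
[0.5528 0.1987 0.2315] [ 0.52  0.65 -1.35] 16.1
plane 20220 14945 [-0.2279 -0.098   0.9688] tilt 0.2506497031354094 az -156.73700983937442
ring 213 [250.1 193.8] [29.2 32.3] spot [0.5724 0.2066 0.1346] mean [0.58   0.2084 0.1369]
rad [0.01206809 0.01414776 0.01572172]
top: y med -0.05096351100881097 ((4.296113967895508, -1.2451629638671875), (22.814258575439453, 46.59864807128906), 89.49995422363281)
front plane z = -0.001 x + -0.001 y + 0.0121 5100 5100 y range -0.044997234584276354 0.04440150487192036
y -0.03 [-0.0288  0.0012  0.0307] 2213 zmed 0.011875269736026987
y -0.015 [-0.0287  0.0012  0.0307] 1594 zmed 0.011876615431001103
y 0.0 [-0.0258  0.0012  0.0283] 921 zmed 0.01201874461406302
y 0.015 [-0.0208  0.0013  0.0229] 685 zmed 0.011992090744936918
y 0.03 [-0.0207  0.0013  0.0232] 531 zmed 0.011985497231740078
y 0.045 [-0.0208  0.0006  0.0227] 194 zmed 0.01197499796712227
spot rel tip, tool mm [ 0.4 31.8 -2.7] ang 0.003285455472728484
[270.1225843  129.79086933] [271.54291062 136.87890021]
[189.26803539 167.63171321] [190.1585865  168.01686736]
```

View pics/w7.png

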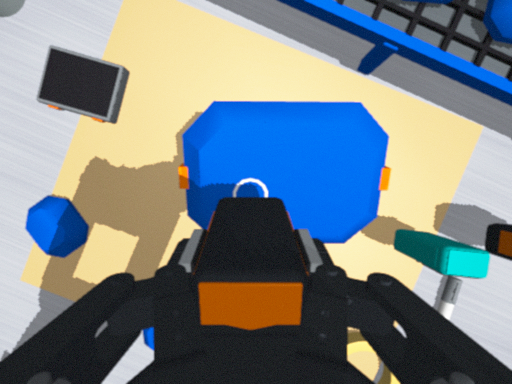

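View pics/s7c.png

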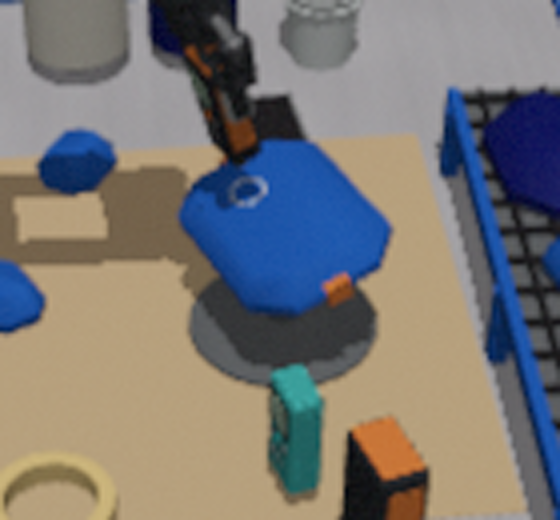

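View pics/t7c.png

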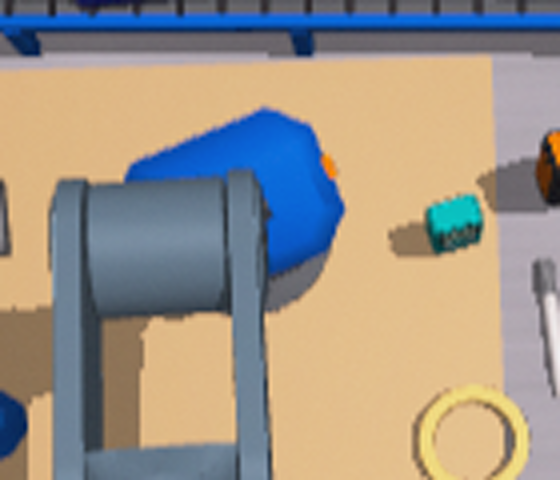

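The tip hangs about 30 mm above the ring, at side crop (240,158) against the ring at (248,190). I'll correct about 2 mm down-slope and close in.

>>> step_arm --pt "0 0 0 0 0.1 -0.07 0" --pt "0 0 0 0 0.3 0 0" --pt "0 0 0 0 0.25 0 0" --pt "0 0 0 0 0.2 0 0" --pt "0 0 0 0 0 0 0" --pt "0 0 0 0 0 0 0" --pt "0 0 0 0 0 0 0"

```text
time_s: 16.9
eef_pos: [0.5565, 0.2004, 0.2055]
eef_rot: [0.662, -0.512, 0.335, -0.433]
wrist_force: [-0.5, 0.0, -2.0]
opening: 0.557
```

```bash
cat > chk.py <<'E'
from bench import ctrl
from plan import *
import sys
F=[]
for i in range(int(sys.argv[1])):
    z=shot(ctrl,"side",sys.argv[2]);o=ctrl.get_obs();F.append(o["wrist_force"])
F=np.array(F)
R0,p0=T(o)
n=np.array([-.229,-.0995,.9683]);n/=np.linalg.norm(n);s=np.array([.572,.206,.1348])
off=np.array([.0006,.067,-.0025]);tip=p0+R0.apply(off);d=R0.inv().apply(s-tip)
print(o["time_s"],"F",np.round(F,2).tolist(),"along n",np.round((F.mean(0)+[0,0,2.05])@n,2),"eef",np.round(p0,4))
print("spot rel tip, tool mm",np.round(d*1000,1),"ang",np.arccos(-R0.apply([0,1,0])@n),"dq",np.abs(o["dq"]).max(),"tip px",proj(z,tip)-[210,90],proj(z,s)-[210,90])
im=z["im"][90:220,210:350];cv2.imwrite(f"pics/{sys.argv[2]}c.png",cv2.resize(im,None,fx=4,fy=4,interpolation=2))
E
python3 chk.py 3 s8
```

```text
17.05 F [[-0.53, 0.37, -1.48], [0.07, -1.27, -2.56], [-0.57, -0.84, -2.37]] along n 0.05 eef [0.5565 0.2004 0.2057]
spot rel tip, tool mm [0.5 5.8 0.5] ang 0.002386595421533799 dq 0.001583748015856273 tip px [60.98491298 45.68092548] [61.54291062 46.87890021]
```

View pics/s8c.png

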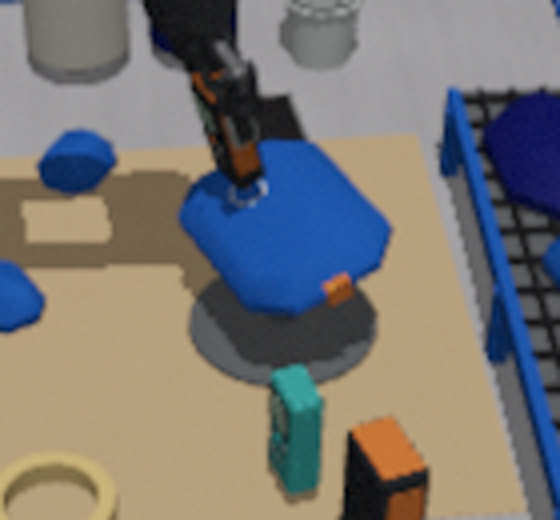

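The probe stands just above the ring at crop (246,190), not yet touching.

>>> step_arm --pt "0 0 0 0 0.08 0 0" --pt "0 0 0 0 0.06 0 0" --pt "0 0 0 0 0 0 0" --pt "0 0 0 0 0 0 0"

```text
time_s: 17.45
eef_pos: [0.5572, 0.2008, 0.2011]
eef_rot: [0.662, -0.512, 0.335, -0.433]
wrist_force: [0.3, 0.6, -2.3]
opening: 0.556
```

```bash
python3 chk.py 5 s9
```

```text
17.7 F [[-0.06, -0.22, -2.32], [0.46, -0.08, -1.74], [-0.16, 0.8, -1.66], [0.08, 0.27, -1.41], [-0.37, 0.64, -1.91]] along n 0.21 eef [0.5573 0.2008 0.2013]
spot rel tip, tool mm [0.5 1.3 0.8] ang 0.001879142686171863 dq 0.001051112750963559 tip px [61.19116678 46.64111005] [61.54291062 46.87890021]
```

>>> step_arm --pt "0 0 0 0 0.05 0 0" --pt "0 0 0 0 0.03 0 0" --pt "0 0 0 0 0 0 0" --pt "0 0 0 0 0 0 0"

```text
time_s: 18.1
eef_pos: [0.5581, 0.2011, 0.1992]
eef_rot: [0.662, -0.512, 0.335, -0.433]
wrist_force: [-0.6, -0.1, -0.0]
opening: 0.555
```

```bash
python3 chk.py 6 s10
```

```text
18.4 F [[-0.37, 0.06, -0.65], [-0.58, 0.14, 0.27], [-0.31, -0.05, -0.08], [-0.06, -0.23, -0.76], [-0.03, -0.81, 0.2], [0.61, 0.05, -0.88]] along n 1.72 eef [0.558  0.2011 0.1991]
spot rel tip, tool mm [ 0.5 -1.1  0.7] ang 0.002104547212607451 dq 0.002109034922261028 tip px [61.37693075 47.11568537] [61.54291062 46.87890021]
```

>>> step_arm --pt "0 0 0 0 0.04 0 0" --pt "0 0 0 0 0.04 0 0" --pt "0 0 0 0 0 0 0" --pt "0 0 0 0 0 0 0" --pt "0 0 0 0 0 0 0"

```text
time_s: 18.9
eef_pos: [0.5585, 0.2013, 0.1968]
eef_rot: [0.662, -0.512, 0.335, -0.433]
wrist_force: [0.9, -0.9, 0.4]
opening: 0.552
```

```bash
python3 chk.py 8 s11; python3 - <<'E'
from bench import ctrl
from cov import *
from fit import gfit
z=shot(ctrl,"wrist","w11");o=ctrl.get_obs();R,p=T(o);print(o["opening"]);cover(z);gfit("w11",R,p)
E
```

```text
19.3 F [[0.78, 0.61, 1.04], [0.37, 0.83, 0.49], [0.11, 0.64, 1.93], [0.16, -0.08, 1.12], [0.02, 0.42, 0.8], [-0.39, -0.55, 2.17], [0.97, -0.29, 0.66], [0.97, 0.29, 2.21]] along n 3.14 eef [0.5585 0.2013 0.1967]
spot rel tip, tool mm [ 0.5 -3.5  0.7] ang 0.0020481961008508424 dq 0.0007806162326476436 tip px [61.52755677 47.62388991] [61.54291062 46.87890021]
0.5550394083117103
plane 25855 19166 [-0.2274 -0.0984  0.9688] tilt 0.25043479104139305 az -156.59807500319008
ring 151 [249.7 208.5] [39.8 41.5] spot [0.5693 0.2056 0.1338] mean [0.5827 0.2109 0.1379]
rad [0.01513322 0.01679163 0.01824345]
top: y med -0.05110591912308604 ((5.393459320068359, -0.8728227615356445), (48.72883224487305, 22.219682693481445), 0.2616260051727295)
front plane z = -0.001 x + -0.000 y + 0.0122 5098 5099 y range -0.04499490059762049 0.04396999996944077
y -0.03 [-0.0288  0.0012  0.0306] 2204 zmed 0.011936005834331584
y -0.015 [-0.0288  0.0007  0.0306] 1611 zmed 0.011953921653499726
y 0.0 [-0.0264  0.0012  0.0278] 929 zmed 0.012071059148518835
y 0.015 [-0.0209  0.0013  0.0231] 677 zmed 0.01209215368330836
y 0.03 [-0.0207  0.0013  0.0232] 530 zmed 0.01208390172107421
y 0.045 [-0.0208  0.001   0.0227] 184 zmed 0.012072961146455848
```

View pics/s11c.png

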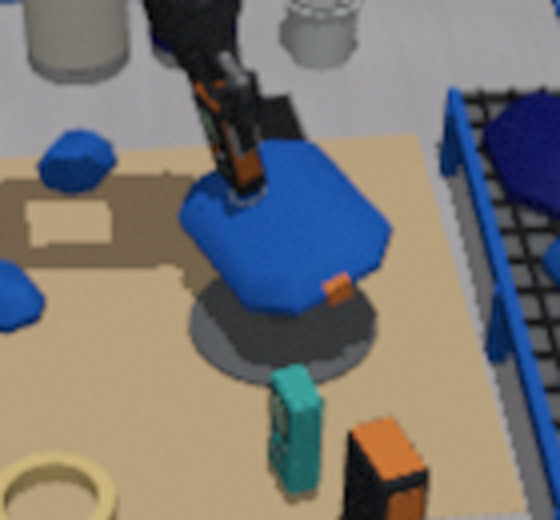

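View pics/w11.png

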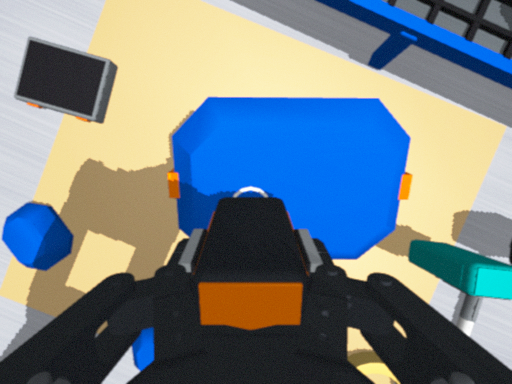

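```bash
python3 - <<'E'
from h import *
z=load("s11")["im"][125:150,255:295];a=load("w11")["im"][175:215,215:285];b=load("s7")["im"][125:150,255:295]
f=lambda i,k:cv2.resize(i,None,fx=k,fy=k,interpolation=2)
cv2.imwrite("pics/zz.png",np.vstack([np.hstack([f(z,10),f(b,9.9)[:250,:396]]),f(a,11.371)[:300,:796]]))
n=np.array([-.2285,-.099,.9685]);n/=np.linalg.norm(n);ys=np.cross([0,0,1],-n);ys/=np.linalg.norm(ys);xs=np.cross(ys,n)
zw=load("w11");s=np.array([.572,.206,.1348])
for r in(.0135,.016): print(proj(zw,s+r*xs),proj(zw,s))
E
```

```text
Traceback (most recent call last):
ValueError: all the input array dimensions except for the concatenation axis must match exactly, but along dimension 0, the array at index 0 has size 250 and the array at index 1 has size 248
```

```bash
python3 - <<'E'
from h import *
z=load("s11")["im"][125:150,255:295];a=load("w11")["im"][175:205,220:280];b=load("s7")["im"][125:150,255:295]
f=lambda i,w,h:cv2.resize(i,(w,h),interpolation=2)
cv2.imwrite("pics/zz.png",np.vstack([np.hstack([f(z,300,190),f(b,300,190)]),f(a,600,300)]))
n=np.array([-.2285,-.099,.9685]);n/=np.linalg.norm(n);ys=np.cross([0,0,1],-n);ys/=np.linalg.norm(ys);xs=np.cross(ys,n)
if xs[2]<0: xs=-xs
zw=load("w11");s=np.array([.572,.206,.1348])
for r in(.0135,.016): print(proj(zw,s+r*xs),proj(zw,s))
im=zw["im"].astype(int);print(im[180:200,250,2])
E
```

```text
[250.68048922 188.83536764] [250.63655013 205.27899454]
[250.68880369 185.72378508] [250.63655013 205.27899454]
[  0   0   0   0   0  52 168 254 255 254 152  21   0   0   0   0   2  15
   8  31]
```

View pics/zz.png

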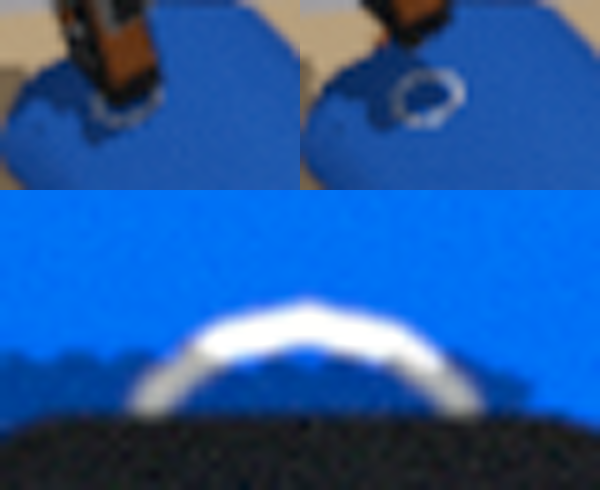

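The gauge sits centred in the ring from both views: the arc centre is at (250.7,187.7) in the wrist picture, against (250.7,187.3) predicted. Force is about 3.1 N and steady, so I'm handing in.

```bash
python3 chk.py 4 s12; python3 -c "
from bench import ctrl
print(ctrl.hand_in())"
```

```text
19.55 F [[2.57, 0.1, 1.23], [0.27, 0.21, 1.52], [1.03, 0.6, 1.47], [0.6, -0.13, 1.58]] along n 3.12 eef [0.5585 0.2013 0.1967]
spot rel tip, tool mm [ 0.5 -3.5  0.7] ang 0.0019986843355849757 dq 0.0006958672020372947 tip px [61.52286607 47.62916046] [61.54291062 46.87890021]
the job is handed in; nothing more can be done
None
```

I zeroed the gauge on the steel disc and handed in at about 19.6 s with it still pressed inside the white ring on the cover. No verdict was reported, so these results rest on my own checks.

- **Gauge chosen:** I took the smaller black and orange one from the cradle, not the turquoise or the bigger one.
- **Zeroing:** I pressed it upright near the middle of the disc for about 1.7 s, at roughly 3–4 N, with the probe about 3–5 mm in. The wrist force was noisy by about 0.5 N, so the exact depth there is uncertain.
- **Cover, last checks:**
  - The force was steady at about 3.1 N, with the probe about 3.5–4 mm in.
  - The gauge was within 0.01 rad of square to the face.
  - The probe was about 1 mm from the ring's centre, by the arm's reading and the position found from the pictures. The wrist and side pictures agreed.
  - The tilt measured in contact was 0.250 rad against 0.251–0.253 before, so the cover had not moved visibly.
- **Disagreements:**
  - The camera estimates differed by 1–2 mm on the gauge's place in the jaws.
  - One ring fit in contact was about 3 mm off because the gauge hid part of the ring. I used the visible arc instead.
- **Not checked:** I did not measure the disc or the other things on the bench again afterwards.

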